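# Fetch the culture jar from behind the spawn bottles and weigh it

## Task

The squat culture jar has to go on the balance, but three tall vessels hem it in on the white stand. First stand all three tall vessels upright in the steel tray, leaving the jar where it is; then put the jar on the middle of the balance pan, and only after that put each tall vessel back upright on the same cork pad it came from. It is glass: set it down gently, knock nothing over, and leave the vial, the culture dishes and the beaker where they are.

Things in the scene. Friction and masses are not known exactly. Their poses are not given: they have to be found in the camera images.
- bottle: tall round bottle of clear glass with pale grain and a white cap: body 56 mm across and 86 mm high, sloping shoulder, neck 28 mm across above 101 mm, cap 34 mm across from 112 to 140 mm above the base; 0.2 to 0.36 kg. Origin: centre of the underside; z up. It starts upright at the centre of one of the stand's three large cork pads (which one varies) and finally belongs on that same pad
- square: tall square bottle of clear glass with pale grain and a white cap: body 54 x 54 mm and 82 mm high, neck 26 mm across above 92 mm, cap 32 mm across from 100 to 128 mm above the base; 0.18 to 0.34 kg. Origin: centre of the underside; x and y square to its sides, z up. It starts upright at the centre of one of the three large cork pads and finally belongs on that same pad, turned any way
- flask: conical flask of clear glass with pale grain and a white stopper: 76 mm across at the base, narrowing to a neck 30 mm across at 88 mm, stopper 34 mm across from 104 to 132 mm above the base; 0.17 to 0.31 kg. Origin: centre of the underside; z up. It starts upright at the centre of one of the three large cork pads and finally belongs on that same pad
- jar: squat culture jar of clear glass with a wide white lid: body 54 mm across, lid 56 mm across from 42 to 62 mm above the base, 62 mm high in all; 0.13 to 0.23 kg. Origin: centre of the underside; z up. It starts on the small cork pad at the back of the stand, among the three tall vessels
- stand: fixed white board on the table, 210 mm (x) by 310 mm (y), 12 mm thick, with thin flat cork pads flush on it. Origin: centre of its underside. In its own frame (x away from the robot, y left) three large pads 82 mm across lie at (-45, 0), (10, 85) and (10, -85) mm, and the small pad of the jar, 66 mm across, at (50, 0) mm
- tray: fixed shallow stainless-steel tray, the side area: 300 mm along its x, 150 mm along its y, rim 18 mm high, walls 4 mm thick, its floor 4 mm above the table. Origin: centre of its underside; it stands at the left or the right side of the robot. It holds the three tall vessels in a row along its x, about 95 mm apart
- balance: fixed white laboratory balance with a round steel pan 124 mm across, whose flat top is 55 mm above the table. Origin: at table height, straight under the centre of the pan; the housing, 160 mm wide and 40 mm high, reaches 120 mm from there to the front (-x of its own frame, with a dark display) and 80 mm to the back. It stands on the side where the tray is not
- vial: bystander: small amber vial with a black cap, 23 mm across and 45 mm high, on the far left corner of the stand. Origin: centre of the underside
- dishes: bystander: stack of three culture dishes, 90 mm across and 42 mm high in all, between the robot and the stand. Origin: centre of the underside
- beaker: bystander: empty glass beaker, 60 mm across the rim and 70 mm high, beyond the stand. Origin: centre of the underside
There are look-alikes about, which are no part of the job. What is shaped like the bottle but yellow is not meant. What is shaped like the flask but orange is not meant.

How it is judged (in metres and radians):
On the way, in this order (a step that is already met when the one before it is completed fails the run):
1. all three tall vessels stand upright on the floor of the tray, at rest, while the jar is still on its pad (x of bottle in the frame of tray between -0.15 and 0.15 m and y of bottle in the frame of tray between -0.075 and 0.075 m and z of each of bottle, square, flask in the frame of tray below 0.012 m and angle between each of bottle, square, flask's own z axis and vertical below 0.12 rad and linear speed of each of bottle, square, flask below 0.03 m/s and x of square in the frame of tray between -0.15 and 0.15 m and y of square in the frame of tray between -0.075 and 0.075 m and x of flask in the frame of tray between -0.15 and 0.15 m and y of flask in the frame of tray between -0.075 and 0.075 m and distance of jar from where it was at the start of the episode below 0.015 m), for 0.2 s.
2. the jar stands upright on the middle of the balance pan while the three tall vessels are still in the tray (horizontal distance between jar and balance below 0.015 m and z of jar in the frame of balance between 0.05 and 0.062 m and angle between jar's own z axis and vertical below 0.1 rad and linear speed of each of jar, bottle, square, flask below 0.03 m/s and x of bottle in the frame of tray between -0.15 and 0.15 m and y of bottle in the frame of tray between -0.075 and 0.075 m and z of each of bottle, square, flask in the frame of tray below 0.012 m and angle between each of bottle, square, flask's own z axis and vertical below 0.12 rad and x of square in the frame of tray between -0.15 and 0.15 m and y of square in the frame of tray between -0.075 and 0.075 m and x of flask in the frame of tray between -0.15 and 0.15 m and y of flask in the frame of tray between -0.075 and 0.075 m), for 0.2 s.
At the end, for the whole second after the job is handed in: The jar stands upright and at rest on the balance pan, its centre within 15 mm of the pan's; the round bottle, the square bottle and the conical flask each stand upright and at rest within 15 mm of where they stood at the start; nothing is held (horizontal distance between jar and balance below 0.015 m and z of jar in the frame of balance between 0.05 and 0.062 m and angle between each of jar, bottle, square, flask's own z axis and vertical below 0.1 rad and linear speed of jar below 0.03 m/s and distance of each of bottle, square, flask from where it was at the start of the episode below 0.015 m and linear speed of each of bottle, square, flask below 0.02 m/s); the robot touches nothing.
It fails at once if a tall vessel or the jar is tipped over (more than 45 degrees) (angle between any of bottle, square, flask, jar's own z axis and vertical above 0.79 rad).
It fails at once if the vial, the dishes or the beaker is shifted by more than 25 mm (distance of any of vial, dishes, beaker from where it was at the start of the episode above 0.025 m).
It fails at once if a vessel is dropped or slammed down (impact over 100 N, or 75 N for the jar) (contact force between any of bottle, square, flask and tray above 100 N or contact force between any of bottle, square, flask and stand above 100 N or contact force between jar and balance above 75 N).
It also fails if it takes over 152 s, if anything falls off the work surface, if the arm or the gripper's body presses on something with over 40 N, if the wrist force passes 120 N, or if a joint passes its speed limit or range.

## Robot

A 6-joint arm with a two-finger parallel gripper is mounted at the origin on the work surface. World frame = base frame: x ahead of the robot, y to its left, z up, the work surface at z = 0. Lengths are in m, angles in degrees, forces in N, time in s.
With the tool pointing down it reaches from about 0.35 to 0.875 m from the base axis. Payload 4.2 kg.
Tool frame: the origin (TCP) lies midway between the tips of the shut fingers; the grasp point (between the pads) lies 19 mm behind it; z points along the fingers, y is the line along which they close (so a half turn about z gives the same grasp; the last joint's range is limited). The gripper opens to 87 mm and grips with 3 to 60 N. Pads are 19 mm wide; open, the fingers measure 117 mm over their backs; the gripper's body (75 mm by 190 mm) begins 51 mm behind the grasp point.
Start: joints at [-54.11, 22.042, 0.453, 0, -68.411, -14.817], TCP at [0.225, -0.583, 0.196] pointing down, gripper open.
Joint ranges: [-179.83, 179.83], [-69.29, 118.12], [-61.27, 80.66], [-181.25, 117.63], [-171.15, -9.14], [-177.46, 177.46]. Speed limits (degrees/s): [159.86, 159.86, 180, 180, 180, 180].

## Interface

Orientations are given as a 3x3 rotation matrix whose columns are the frame's x, y, z axes.
In Python, from station import r, cams gives the robot as it stands.
- The arm moves only by the tool play_rows, never from a script. Its argument "commands" is text: rows parted by semicolons, each of 6 numbers parted by spaces: the shift along the world's x, y, z normalised to -1 to 1, where 1 is 30 mm, then the turn, a rotation vector about the world's x, y, z normalised to -1 to 1, where 1 is 0.15 rad. A call has 1 to 20 rows; each row shifts and turns the commanded pose from where the row before left it; what a row does not reach is not made up. A row lasts 1/10 s, in which the tool goes at most 50 mm and 8.59 degrees, less where a joint would pass 70% of its speed; a pose out of reach is approached as far as the arm can. A call with a number of a shift or a turn outside -1 to 1 is refused whole. A call with a gripper value outside its range is refused whole. "grip" is the finger opening in mm, from 0 to 87, set as the call begins (left out, the last holds). The fingers move at their own pace and stop on an object; the grip force is fixed at half the most. Time passes only in rows, so rows that do not move let the fingers close. It gives the time, the measured TCP pose, the force, the opening and the grip force at its end, in the units of the state.
- r.sense(): the state, without advancing time (a new reading comes with each control period).
- cams.capture(name): name is "scene" or "top"; returns (picture, depth): 384x512x3 uint8, blue, green, red; 384x512 float32, m along the optical axis (not along the pixel's ray), 0 where there is no reading.
- cams.camera_info(name): a dict with "mtx" (3x3 intrinsics, pixels), "R" (3x3) and "t" (3): a world point X has camera coordinates R X + t. Camera axes: x right, y down, z forward; pixel columns grow to the right and rows downward; lengths in m; the calibration is good to about 2 mm. A picture is of the moment at which its call begins. camera_info takes no time and is no camera call.
- r.finish_job(): hands the job in; it is judged then, once.
The state is a dict: "time_s": time; "joints": joint angles; "joint_velocities": joint speeds; "effort": joint torques, N m; "tcp_pos": TCP position; "ee_rot": TCP orientation; "wrist_force": force on the tool from outside, world axes, zero at the start; "moment": the same for the moment, N m; "gripper_width": opening from 0.0 (shut) to 1.0 (fully open); "gripper_force": force on a finger pad.
Only numpy, scipy, OpenCV 4.12 (cv2) and the standard library are available. Lean on these libraries where they do the work, as an engineer would, in place of code of your own. Each camera call takes 0.05 s, during which the arm holds its last target. There are 200 camera calls.

## Working session

There is one attempt and no reset: what is moved stays moved. The work goes in short steps, Python scripts to look and compute and a tool call to move; the robot and the scene stay as the last step left them, time stands still between calls to the robot, and variables do not carry over. Pictures are saved under pics/ and viewed, at most 14 in all, crops included, and the job is handed in when it is done.

Besides the shell and the picture viewer there is one more tool, called by a JSON object that holds its "fn" and its "kwargs", one argument or row to a line. play_rows: Moves the arm, as the interface text tells. Scaled input: -1 to 1 covers 30 mm each way for a shift and 0.15 rad each way for a turn. Its arguments: {"type":"object","properties":{"commands":{"type":"string"},"grip":{"type":"number"}},"required":["commands"]}

```bash
mkdir -p pics
python3 - <<'E'
from station import r,cams
import cv2,numpy as np
for n in("top","scene"):
    p,d=cams.capture(n); cv2.imwrite(f"pics/{n}0.png",p); np.save(f"pics/{n}0.npy",d)
    i=cams.camera_info(n); print(n,i["mtx"].round(1).tolist(),i["R"].round(3).tolist(),i["t"].round(3).tolist())
s=r.sense();print(s["time_s"],s["ee_rot"],s["tcp_pos"],s["gripper_width"])
E
```

```text
top [[366.6, 0.0, 254.9], [0.0, 366.6, 185.9], [0.0, 0.0, 1.0]] [[0.088, -0.996, 0.002], [-0.971, -0.087, -0.223], [0.222, 0.018, -0.975]] [-0.049, 0.577, 0.829]
scene [[363.2, 0.0, 255.2], [0.0, 363.2, 198.2], [0.0, 0.0, 1.0]] [[-0.173, 0.985, -0.017], [0.567, 0.086, -0.819], [-0.805, -0.151, -0.574]] [0.106, -0.282, 1.334]
0.1 [[-9.33189345e-01 -3.59384158e-01 -8.20061030e-04]
 [-3.59385076e-01  9.33187591e-01  1.81309678e-03]
 [ 1.13672518e-04  1.98668029e-03 -9.99998020e-01]] [ 0.22451484 -0.58264663  0.19505882] 0.9999759470617287
```

View pics/top0.png

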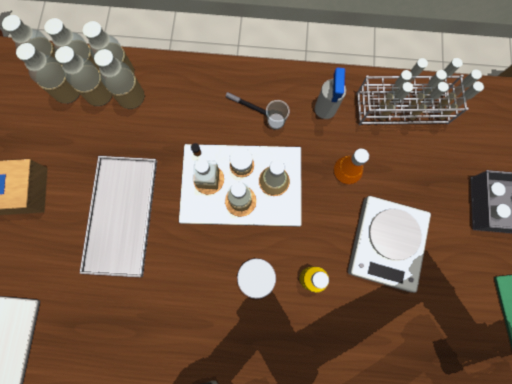

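View pics/scene0.png

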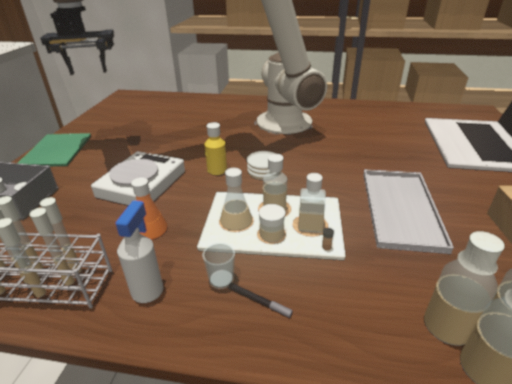

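Top view: the stand is at (241,185), with the square bottle at (206,175), bottle at (240,195), flask at (275,178) and jar at (241,165). The tray is at (119,215) on the left and the balance pan at (396,234) on the right. Look-alikes are the yellow bottle (316,279), the orange flask (350,168) and the large bottles at top left (80,65). The vessels I want are the clear ones on the stand.

```bash
cat > h.py <<'E'
import numpy as np,cv2
from station import r,cams
def cloud(n,d):
    i=cams.camera_info(n);K=i["mtx"];v,u=np.mgrid[:d.shape[0],:d.shape[1]]
    P=np.stack([(u-K[0,2])/K[0,0]*d,(v-K[1,2])/K[1,1]*d,d],-1)
    W=(P-i["t"])@i["R"]; W[d<=0]=np.nan; return W
def blob(W,p,lo,hi,box,f=None):
    m=(W[...,2]>lo)&(W[...,2]<hi)&(W[...,0]>box[0])&(W[...,0]<box[1])&(W[...,1]>box[2])&(W[...,1]<box[3])
    if f is not None: m&=f
    return m
E
python3 - <<'E'
from h import *
p=cv2.imread("pics/top0.png");s=cv2.imread("pics/scene0.png")
W=cloud("top",np.load("pics/top0.npy"));S=cloud("scene",np.load("pics/scene0.npy"))
for v,u in[(165,204),(183,238),(167,277),(156,241),(270,256),(110,277),(148,196),(185,255),(215,119),(234,396)]:print((u,v),W[v,u].round(3))
c=p[130:235,160:330];a=cv2.resize(c,None,fx=4.5,fy=4.5,interpolation=cv2.INTER_CUBIC)
cv2.imwrite("pics/topcrop.png",a)
cv2.imwrite("pics/scenecrop.png",cv2.resize(s[140:270,190:350],None,fx=4.5,fy=4.5,interpolation=cv2.INTER_CUBIC))
hs=p.min(2)
def rect(m,h,name,WW=W):
    n,l,st,c=cv2.connectedComponentsWithStats(m.astype(np.uint8));k=1+st[1:,4].argmax()
    q=WW[l==k]; print(name,st[k],cv2.minAreaRect(q[:,:2].astype(np.float32)),np.nanmedian(q[:,2]))
rect(blob(W,p,.006,.02,(.3,.8,-.25,.3)),0,"stand")
rect(blob(W,p,.002,.03,(.2,.8,.2,.6))&(hs>120),0,"tray")
rect(blob(W,p,.048,.062,(.2,.8,-.6,-.2)),0,"pan")
rect(blob(W,p,.03,.047,(.2,.8,-.6,-.2)),0,"housing")
rect(blob(W,p,.035,.05,(.2,.42,-.1,.1)),0,"dishes")
for nm,WW,im in(("top",W,p),("scene",S,s)):
  m=blob(WW,im,.095,.15,(.4,.7,-.16,.22))
  n,l,st,c=cv2.connectedComponentsWithStats(m.astype(np.uint8))
  for k in range(1,n):
    if st[k,4]>15:
      q=WW[l==k];t=q[q[:,2]>np.percentile(q[:,2],60)];print(nm,"cap",c[k].round(),st[k,4],q.mean(0).round(3),"top z",np.percentile(q[:,2],[50,90]).round(3),(t.max(0)/2+t.min(0)/2).round(3))
E
```

```text
(204, 165) [0.6   0.119 0.141]
(238, 183) [0.563 0.038 0.15 ]
(277, 167) [ 0.61  -0.045  0.141]
(241, 156) [0.648 0.043 0.078]
(256, 270) [ 0.38  -0.018  0.038]
(277, 110) [ 0.803 -0.038  0.02 ]
(196, 148) [0.666 0.159 0.055]
(255, 185) [0.594 0.003 0.012]
(119, 215) [0.486 0.344 0.003]
(396, 234) [ 0.493 -0.344  0.057]
stand [ 179  144  122   82 6832] ((0.5950896739959717, 0.041229717433452606), (0.21075351536273956, 0.3100131154060364), 3.392975091934204) 0.011565750610567648
tray [  80  156   76  121 5742] ((0.48759859800338745, 0.3410155177116394), (0.30127644538879395, 0.15053187310695648), 1.8755676746368408) 0.004068337606607449
pan [ 369  208   52   52 2087] ((0.4954321086406708, -0.34200745820999146), (0.12244942784309387, 0.12207222729921341), 0.4303490221500397) 0.05464525835694354
housing [ 350  196   80   96 3334] ((0.47607070207595825, -0.3383800983428955), (0.16053707897663116, 0.20048123598098755), 78.91830444335938) 0.03968939939629518
dishes [ 237  259   38   39 1154] ((0.36205968260765076, -0.018417850136756897), (0.08751768618822098, 0.08788571506738663), 5.2118988037109375) 0.04167660701192312
top cap [203. 169.] 320 [0.594 0.124 0.121] top z [0.128 0.141] [0.6   0.126 0.14 ]
top cap [276. 169.] 233 [ 0.607 -0.043  0.136] top z [0.143 0.145] [ 0.61  -0.043  0.145]
top cap [239. 196.] 278 [0.541 0.035 0.11 ] top z [0.104 0.139] [0.545 0.038 0.128]
scene cap [275. 174.] 436 [0.565 0.038 0.117] top z [0.111 0.144] [0.562 0.037 0.134]
scene cap [234. 181.] 376 [ 0.621 -0.042  0.126] top z [0.128 0.143] [ 0.612 -0.044  0.14 ]
scene cap [314. 188.] 421 [0.61  0.126 0.118] top z [0.12  0.139] [0.603 0.125 0.134]
```

View pics/topcrop.png

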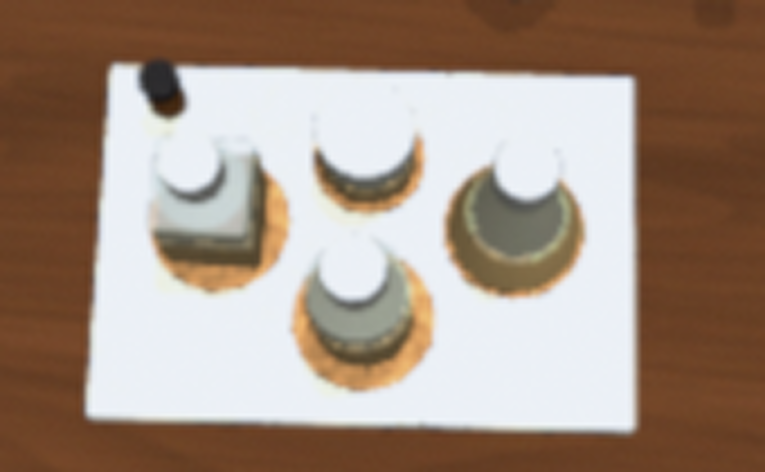

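View pics/scenecrop.png

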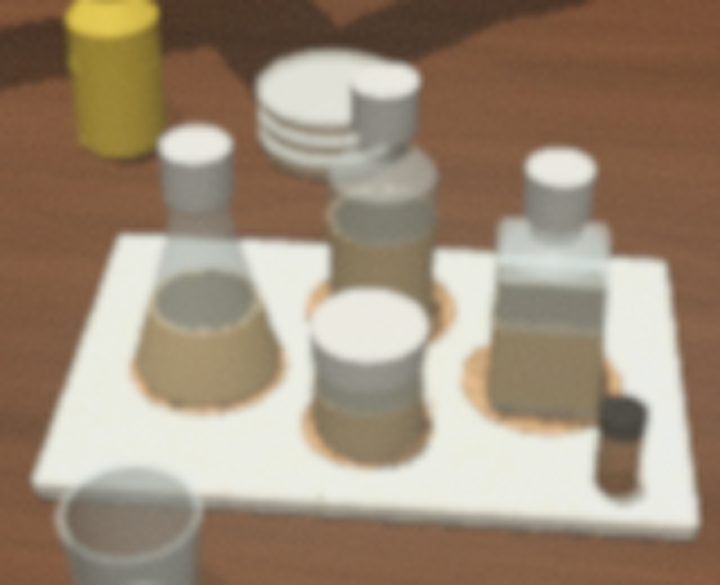

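The front pad holds the bottle, the left pad the square bottle and the right pad the flask. Their positions agree with the stand frame: bottle (.550,.039), square (.600,.127), flask (.610,-.043), jar (.645,.044). The tray is at (.488,.341) with yaw 1.9°, and the pan at (.495,-.342). I'm moving to the square bottle first.

{"fn": "play_rows", "kwargs": {
  "commands": "0.3 0.5 0.3 0 0 0;0.5 0.95 0.3 0 0 -0.11;0.5 0.95 0 0 0 -0.12;0.5 0.95 0 0 0 -0.12;0.5 0.95 0 0 0 -0.12;0.5 0.95 0 0 0 -0.12;0.5 0.95 0 0 0 -0.12;0.5 0.95 0 0 0 -0.12;0.5 0.95 0 0 0 -0.12;0.5 0.95 0 0 0 -0.12;0.5 0.95 0 0 0 -0.12;0.5 0.95 0 0 0 -0.12;0.5 0.95 0 0 0 -0.12;0.5 0.95 0 0 0 -0.12;0.5 0.95 0 0 0 -0.12;0.5 0.95 0 0 0 -0.12;0.5 0.95 0 0 0 -0.12;0.5 0.95 0 0 0 -0.12;0.5 0.95 0 0 0 -0.12;0.5 0.95 0 0 0 -0.08",
  "grip": 56
}}

```text
time_s: 2.1
tcp_pos: [0.5187, -0.0248, 0.2145]
ee_rot: [[-0.999, -0.033, 0.0], [-0.033, 0.999, 0.0], [-0.0, 0.0, -1.0]]
wrist_force: [1.0, 0.4, -0.4]
gripper_width: 0.64
gripper_force: 0.0
```

{"fn": "play_rows", "kwargs": {
  "commands": "0.5 0.95 0 0 0 0;0.5 0.95 0 0 0 0;0.5 0.9 0 0 0 0;0.5 0.6 0 0 0 0;0.3 0.3 0 0 0 0;0 0 0 0 0 0;0 0 0 0 0 0"
}}

```text
time_s: 2.8
tcp_pos: [0.587, 0.0839, 0.2139]
ee_rot: [[-0.999, -0.033, -0.001], [-0.033, 0.999, -0.0], [0.001, -0.0, -1.0]]
wrist_force: [0.0, -0.3, 0.2]
gripper_width: 0.644
gripper_force: 0.0
```

{"fn": "play_rows", "kwargs": {
  "commands": "0.2 0.7 0 0 0 0;0.23 0.72 0 0 0 0;0 0 -0.6 0 0 0;0 0 -0.9 0 0 0;0 0 -0.9 0 0 0;0 0 -0.6 0 0 0;0 0 -0.36 0 0 0;0 0 -0.2 0 0 0;0 0 0 0 0 0;0 0 0 0 0 0"
}}

```text
time_s: 3.8
tcp_pos: [0.6014, 0.1273, 0.1082]
ee_rot: [[-0.999, -0.034, 0.002], [-0.034, 0.999, 0.001], [-0.002, 0.0, -1.0]]
wrist_force: [0.2, -0.0, 0.8]
gripper_width: 0.651
gripper_force: 0.0
```

Run:
```python
from h import *
a=cams.capture("top")[0][110:230,150:310];b=cams.capture("scene")[0][120:240,240:400]
cv2.imwrite("pics/g1.png",np.vstack([cv2.resize(a,(400,300)),cv2.resize(b,(400,300))]))
```

```text
(no output)
```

View pics/g1.png

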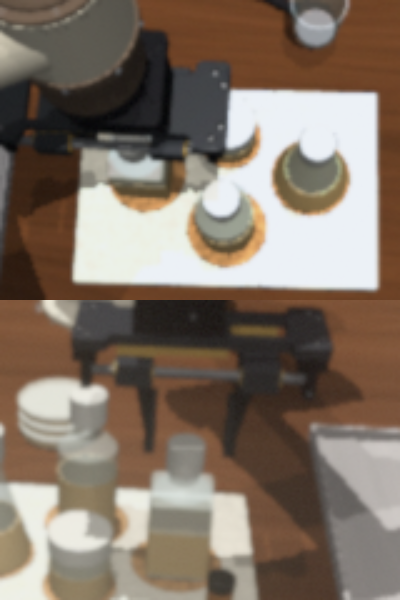

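Run:
```python
from h import *
print({k:np.round(v,4).tolist() for k,v in r.sense().items() if k in("tcp_pos","joints","time_s")})
for n,o in(("top",(150,110)),("scene",(240,120))):
  i=cams.camera_info(n)
  for X in([.601,.127,.108],[.601,.155,.108],[.601,.1,.108],[.6,.127,.14],[.6,.127,.112]):
    c=i["mtx"]@(i["R"]@np.array(X)+i["t"]);print(n,X,((c[:2]/c[2]-o)*2.5).round())
p,d=cams.capture("scene");S=cloud("scene",d)
for y0,y1,x0,x1 in((290,298,297,303),(290,298,331,337)):
    q=S[120+50:120+60,240+57:240+64] if x0==297 else S[120+45:120+60,240+88:240+97]
    print(q.reshape(-1,3)[:40:3].round(3))
```

```text
{'time_s': 3.9, 'joints': [27.0229, 25.1061, -8.0635, 0.014, -56.702, -115.1188], 'tcp_pos': [0.6014, 0.1273, 0.1084]}
top [0.601, 0.127, 0.108] [132. 145.]
top [0.601, 0.155, 0.108] [102. 143.]
top [0.601, 0.1, 0.108] [161. 148.]
top [0.6, 0.127, 0.14] [127. 137.]
top [0.6, 0.127, 0.112] [131. 145.]
scene [0.601, 0.127, 0.108] [185. 173.]
scene [0.601, 0.155, 0.108] [219. 176.]
scene [0.601, 0.1, 0.108] [153. 171.]
scene [0.6, 0.127, 0.14] [188. 141.]
scene [0.6, 0.127, 0.112] [186. 169.]
[[ 0.337  0.075 -0.003]
 [ 0.615  0.095  0.161]
 [ 0.339  0.092 -0.001]
 [ 0.614  0.093  0.158]
 [ 0.612  0.099  0.157]
 [ 0.617  0.092  0.157]
 [ 0.613  0.097  0.156]
 [ 0.358  0.077 -0.001]
 [ 0.613  0.096  0.153]
 [ 0.352  0.093 -0.003]
 [ 0.615  0.094  0.152]
 [ 0.361  0.091 -0.001]
 [ 0.614  0.092  0.149]
 [ 0.611  0.098  0.147]]
[[ 0.297  0.163 -0.002]
 [ 0.609  0.155  0.174]
 [ 0.612  0.161  0.176]
 [ 0.302  0.163 -0.003]
 [ 0.61   0.156  0.172]
 [ 0.612  0.161  0.174]
 [ 0.309  0.163 -0.002]
 [ 0.609  0.156  0.17 ]
 [ 0.613  0.161  0.172]
 [ 0.315  0.163 -0.002]
 [ 0.611  0.156  0.168]
 [ 0.611  0.162  0.169]
 [ 0.323  0.163 -0.001]
 [ 0.61   0.156  0.166]]
```

Run:
```python
from h import *
p,d=cams.capture("scene");S=cloud("scene",d)
for a,b in((.085,.102),(.152,.168)):
    m=blob(S,p,.09,.26,(.59,.63,a,b)); q=S[m]; print(len(q),np.percentile(q[:,2],[0,2,5]).round(3),q[q[:,2]<q[:,2].min()+.02].mean(0).round(3))
```

```text
308 [0.091 0.093 0.137] [0.609 0.101 0.093]
269 [0.133 0.136 0.139] [0.609 0.159 0.143]
```

{"fn": "play_rows", "kwargs": {
  "commands": "-0.04 0 -0.2 0 0 0;0 0 0 0 0 0;0 0 0 0 0 0;0 0 0 0 0 0;0 0 0 0 0 0",
  "grip": 38
}}

```text
time_s: 4.5
tcp_pos: [0.5996, 0.1269, 0.1013]
ee_rot: [[-0.999, -0.033, 0.0], [-0.033, 0.999, 0.0], [-0.0, 0.0, -1.0]]
wrist_force: [0.1, 0.1, -0.1]
gripper_width: 0.445
gripper_force: 0.0
```

Run:
```python
from h import *
p,d=cams.capture("scene");S=cloud("scene",d)
for a,b in((.08,.108),(.1465,.172)):
    m=blob(S,p,.108,.26,(.585,.63,a,b)); q=S[m]; print(len(q),np.percentile(q[:,2],[0,2,5]).round(3),np.percentile(q[:,1],[5,50,95]).round(3))
cv2.imwrite("pics/g2.png",cv2.resize(p[150:230,270:360],None,fx=6,fy=6,interpolation=2))
```

```text
461 [0.127 0.133 0.141] [0.082 0.098 0.107]
351 [0.128 0.131 0.137] [0.147 0.154 0.169]
```

View pics/g2.png

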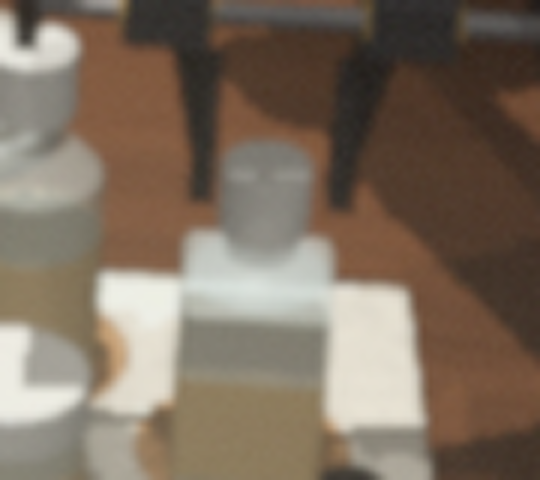

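{"fn": "play_rows", "kwargs": {
  "commands": "0 0 -0.15 0 0 0;0 0 0 0 0 0;0 0 0 0 0 0;0 0 0 0 0 0"
}}

```text
time_s: 4.95
tcp_pos: [0.5995, 0.1269, 0.0967]
ee_rot: [[-0.999, -0.033, -0.0], [-0.033, 0.999, -0.0], [0.0, -0.0, -1.0]]
wrist_force: [0.4, 0.4, 0.6]
gripper_width: 0.436
gripper_force: 0.0
```

{"fn": "play_rows", "kwargs": {
  "commands": "0 0 0 0 0 0;0 0 0 0 0 0;0 0 0 0 0 0;0 0 0 0 0 0;0 0 0 0 0 0;0 0 0 0 0 0",
  "grip": 10
}}

```text
time_s: 5.55
tcp_pos: [0.5995, 0.1268, 0.0969]
ee_rot: [[-0.999, -0.033, 0.0], [-0.033, 0.999, -0.0], [-0.0, -0.0, -1.0]]
wrist_force: [0.2, -2.0, 0.4]
gripper_width: 0.356
gripper_force: 30.0
```

{"fn": "play_rows", "kwargs": {
  "commands": "0 0 0.05 0 0 0;0 0 0.1 0 0 0;0 0 0.2 0 0 0;0 0 0.3 0 0 0;0 0 0 0 0 0;0 0 0 0 0 0"
}}

```text
time_s: 6.15
tcp_pos: [0.5996, 0.1271, 0.1168]
ee_rot: [[-0.999, -0.033, 0.001], [-0.033, 0.999, 0.001], [-0.001, 0.001, -1.0]]
wrist_force: [-0.2, 0.1, -2.8]
gripper_width: 0.355
gripper_force: 30.0
```

Run:
```python
from h import *
p,d=cams.capture("scene")
cv2.imwrite("pics/g3.png",cv2.resize(p[130:250,250:370],None,fx=4,fy=4,interpolation=2))
```

```text
(no output)
```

View pics/g3.png

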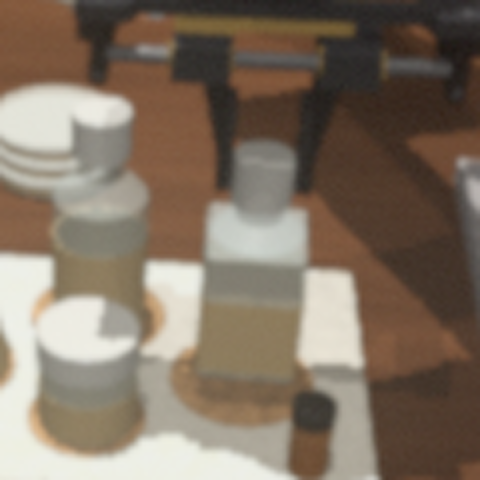

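The square bottle is held upright, 20 mm off its pad. I'm carrying it to the tray centre.

{"fn": "play_rows", "kwargs": {
  "commands": "0 0 0.5 0 0 0;0 0 0.7 0 0 0;-0.1 0.2 0.7 0 0 0;-0.3 0.5 0.5 0 0 0;-0.4 0.8 0 0 0 0;-0.5 0.9 0 0 0 0;-0.5 0.9 0 0 0 0;-0.5 0.9 0 0 0 0;-0.5 0.9 0 0 0 0;-0.4 0.8 0 0 0 0;-0.3 0.6 0 0 0 0;-0.15 0.4 0 0 0 0;-0.08 0.14 0 0 0 0;0 0 0 0 0 0;0 0 -0.4 0 0 0;0 0 -0.7 0 0 0;0 0 -0.7 0 0 0;0 0 -0.6 0 0 0;0 0 -0.4 0 0 0;0 0 0 0 0 0"
}}

```text
time_s: 8.2
tcp_pos: [0.4867, 0.3362, 0.1017]
ee_rot: [[-0.999, -0.032, -0.004], [-0.032, 0.999, -0.004], [0.004, -0.004, -1.0]]
wrist_force: [0.4, -0.3, -3.2]
gripper_width: 0.358
gripper_force: 30.0
```

{"fn": "play_rows", "kwargs": {
  "commands": "0 0.1 -0.1 0 0 0;0 0.06 -0.1 0 0 0;0 0 -0.1 0 0 0;0 0 -0.05 0 0 0;0 0 -0.03 0 0 0;0 0 -0.03 0 0 0;0 0 0 0 0 0;0 0 0 0 0 0"
}}

```text
time_s: 9.0
tcp_pos: [0.4876, 0.343, 0.092]
ee_rot: [[-0.999, -0.033, 0.0], [-0.033, 0.999, 0.0], [-0.0, 0.0, -1.0]]
wrist_force: [0.3, 0.2, -3.0]
gripper_width: 0.358
gripper_force: 30.0
```

{"fn": "play_rows", "kwargs": {
  "commands": "0 0 -0.03 0 0 0;0 0 -0.03 0 0 0;0 0 -0.03 0 0 0;0 0 0 0 0 0;0 0 0 0 0 0"
}}

```text
time_s: 9.5
tcp_pos: [0.4876, 0.3429, 0.0892]
ee_rot: [[-0.999, -0.033, 0.0], [-0.033, 0.999, -0.0], [-0.0, -0.0, -1.0]]
wrist_force: [-0.4, -0.8, -2.4]
gripper_width: 0.359
gripper_force: 30.0
```

{"fn": "play_rows", "kwargs": {
  "commands": "0 0 -0.03 0 0 0;0 0 0 0 0 0;0 0 0 0 0 0"
}}

```text
time_s: 9.8
tcp_pos: [0.4878, 0.343, 0.0888]
ee_rot: [[-0.999, -0.033, 0.001], [-0.033, 0.999, 0.0], [-0.001, 0.0, -1.0]]
wrist_force: [-0.5, 0.0, -0.4]
gripper_width: 0.357
gripper_force: 30.0
```

{"fn": "play_rows", "kwargs": {
  "commands": "0 0 0 0 0 0;0 0 0 0 0 0;0 0 0 0 0 0;0 0 0 0 0 0;0 0 0 0 0 0;0 0 0.3 0 0 0;0 0 0.9 0 0 0;0 0 0.9 0 0 0;0 0 0.9 0 0 0",
  "grip": 56
}}

```text
time_s: 10.7
tcp_pos: [0.4876, 0.3429, 0.1801]
ee_rot: [[-0.999, -0.033, 0.001], [-0.033, 0.999, 0.0], [-0.001, 0.0, -1.0]]
wrist_force: [0.2, 1.2, 1.0]
gripper_width: 0.647
gripper_force: 0.0
```

{"fn": "play_rows", "kwargs": {
  "commands": "0 -0.4 0.2 0 0 0;0.1 -0.8 0.2 0 0 0;0.2 -0.95 0 0 0 0;0.2 -0.95 0 0 0 0;0.2 -0.95 0 0 0 0;0.2 -0.95 0 0 0 0;0.2 -0.95 0 0 0 0;0.2 -0.95 0 0 0 0;0.2 -0.95 0 0 0 0;0.2 -0.95 0 0 0 0;0.2 -0.8 0 0 0 0;0.2 -0.4 0 0 0 0;0 -0.15 0 0 0 0;0 0 -0.4 0 0 0;0 0 -0.7 0 0 0;0 0 -0.7 0 0 0;0 0 -0.5 0 0 0;0 0 -0.3 0 0 0;0 0 -0.15 0 0 0;0 0 0 0 0 0"
}}

```text
time_s: 12.7
tcp_pos: [0.5503, 0.0388, 0.1073]
ee_rot: [[-0.999, -0.034, -0.001], [-0.034, 0.999, -0.0], [0.001, -0.0, -1.0]]
wrist_force: [-0.6, -0.3, -0.4]
gripper_width: 0.643
gripper_force: 0.0
```

Run:
```python
from h import *
p,d=cams.capture("scene");S=cloud("scene",d)
t,_=cams.capture("top")
cv2.imwrite("pics/g4.png",np.hstack([cv2.resize(p[130:250,220:340],(400,400)),cv2.resize(t[120:240,80:320],(400,400))]))
```

```text
(no output)
```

View pics/g4.png

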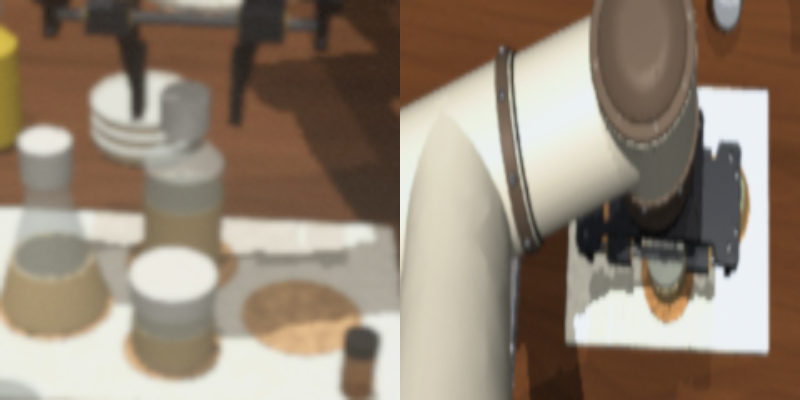

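{"fn": "play_rows", "kwargs": {
  "commands": "0 0 0 0 0 0;0 0 0 0 0 0;0 0 0 0 0 0;0 0 0 0 0 0;0 0 0 0 0 0;0 0 0 0 0 0;0 0 0 0 0 0;0 0 0 0 0 0;0 0 0.05 0 0 0;0 0 0.1 0 0 0;0 0 0.2 0 0 0;0 0 0.3 0 0 0;0 0 0 0 0 0",
  "grip": 10
}}

```text
time_s: 14.1
tcp_pos: [0.5517, 0.0388, 0.1291]
ee_rot: [[-0.999, -0.034, 0.003], [-0.034, 0.999, 0.001], [-0.003, 0.001, -1.0]]
wrist_force: [1.0, -0.2, -2.5]
gripper_width: 0.382
gripper_force: 30.0
```

Run:
```python
from h import *
p,d=cams.capture("scene");S=cloud("scene",d)
m=blob(S,p,.09,.16,(.38,.62,.25,.42));q=S[m];print("tray cap",len(q),q.mean(0).round(3),q[:,2].max())
```

```text
tray cap 333 [0.498 0.339 0.113] 0.13223277547567203
```

{"fn": "play_rows", "kwargs": {
  "commands": "0 0 0.5 0 0 0;0 0 0.7 0 0 0;-0.1 0.2 0.6 0 0 0;-0.3 0.5 0.4 0 0 0;-0.5 0.8 0 0 0 0;-0.5 0.9 0 0 0 0;-0.5 0.9 0 0 0 0;-0.5 0.9 0 0 0 0;-0.5 0.9 0 0 0 0;-0.5 0.9 0 0 0 0;-0.5 0.9 0 0 0 0;-0.5 0.9 0 0 0 0;-0.5 0.9 0 0 0 0;-0.4 0.7 0 0 0 0;-0.3 0.4 0 0 0 0;-0.16 0.2 0 0 0 0;0 0 0 0 0 0;0 0 -0.4 0 0 0;0 0 -0.7 0 0 0;0 0 0 0 0 0"
}}

```text
time_s: 16.15
tcp_pos: [0.3764, 0.3353, 0.1569]
ee_rot: [[-1.0, -0.031, -0.005], [-0.031, 1.0, -0.006], [0.005, -0.006, -1.0]]
wrist_force: [0.3, -0.8, -2.9]
gripper_width: 0.381
gripper_force: 30.0
```

{"fn": "play_rows", "kwargs": {
  "commands": "0 0 -0.6 0 0 0;0 0 -0.6 0 0 0;0 0 -0.4 0 0 0;0 0 -0.2 0 0 0;0 0 0 0 0 0;0 0 0 0 0 0"
}}

```text
time_s: 16.75
tcp_pos: [0.3783, 0.3388, 0.107]
ee_rot: [[-0.999, -0.033, 0.001], [-0.033, 0.999, 0.001], [-0.001, 0.001, -1.0]]
wrist_force: [-0.6, 0.7, -2.4]
gripper_width: 0.383
gripper_force: 30.0
```

{"fn": "play_rows", "kwargs": {
  "commands": "0.2 0 0 0 0 0;0.2 0 -0.05 0 0 0;0 0 -0.06 0 0 0;0 0 -0.05 0 0 0;0 0 -0.03 0 0 0;0 0 -0.03 0 0 0;0 0 0 0 0 0;0 0 0 0 0 0"
}}

```text
time_s: 17.55
tcp_pos: [0.3898, 0.3384, 0.1002]
ee_rot: [[-0.999, -0.034, 0.0], [-0.034, 0.999, -0.0], [-0.0, -0.0, -1.0]]
wrist_force: [-0.3, -1.2, 1.3]
gripper_width: 0.38
gripper_force: 30.0
```

{"fn": "play_rows", "kwargs": {
  "commands": "0 0 0 0 0 0;0 0 0 0 0 0;0 0 0 0 0 0;0 0 0 0 0 0;0 0 0 0 0 0;0 0 0.3 0 0 0;0 0 0.8 0 0 0;0 0 0.9 0 0 0;0 0 0.9 0 0 0;0.2 -0.4 0 0 0 0;0.5 -0.8 0 0 0 0;0.5 -0.9 0 0 0 0;0.5 -0.9 0 0 0 0;0.5 -0.9 0 0 0 0;0.5 -0.9 0 0 0 0;0.5 -0.9 0 0 0 0;0.5 -0.9 0 0 0 0;0.5 -0.9 0 0 0 0;0.5 -0.9 0 0 0 0;0.5 -0.9 0 0 0 0",
  "grip": 56
}}

```text
time_s: 19.55
tcp_pos: [0.5459, 0.0578, 0.1866]
ee_rot: [[-0.999, -0.033, -0.001], [-0.033, 0.999, -0.0], [0.001, -0.0, -1.0]]
wrist_force: [1.4, 0.7, -0.7]
gripper_width: 0.643
gripper_force: 0.0
```

{"fn": "play_rows", "kwargs": {
  "commands": "0.5 -0.8 0 0 0 0;0.5 -0.8 0 0 0 0;0.5 -0.8 0 0 0 0;0.4 -0.5 0 0 0 0;0.24 -0.2 0 0 0 0;0 0 0 0 0 0;0 0 -0.4 0 0 0;0 0 -0.6 0 0 0;0 0 0 0 0 0;0 0 0 0 0 0"
}}

```text
time_s: 20.55
tcp_pos: [0.6093, -0.0329, 0.1564]
ee_rot: [[-0.999, -0.035, -0.001], [-0.035, 0.999, -0.0], [0.001, -0.0, -1.0]]
wrist_force: [-0.7, -0.4, 1.0]
gripper_width: 0.645
gripper_force: 0.0
```

{"fn": "play_rows", "kwargs": {
  "commands": "0.03 -0.2 0 0 0 0;0 -0.14 0 0 0 0;0 0 0 0 0 0;0 0 -0.5 0 0 0;0 0 -0.6 0 0 0;0 0 -0.45 0 0 0;0 0 -0.2 0 0 0;0 0 -0.1 0 0 0;0 0 0 0 0 0"
}}

```text
time_s: 21.45
tcp_pos: [0.611, -0.0438, 0.1013]
ee_rot: [[-0.999, -0.033, 0.0], [-0.033, 0.999, -0.0], [-0.0, -0.0, -1.0]]
wrist_force: [-0.7, 0.2, -0.1]
gripper_width: 0.64
gripper_force: 0.0
```

{"fn": "play_rows", "kwargs": {
  "commands": "0 0 0 0 0 0;0 0 0 0 0 0;0 0 0 0 0 0;0 0 0 0 0 0;0 0 0 0 0 0;0 0 0 0 0 0;0 0 0 0 0 0;0 0 0 0 0 0;0 0 0.05 0 0 0;0 0 0.1 0 0 0;0 0 0.2 0 0 0;0 0 0.3 0 0 0;0 0 0 0 0 0",
  "grip": 10
}}

```text
time_s: 22.75
tcp_pos: [0.6121, -0.0437, 0.1226]
ee_rot: [[-0.999, -0.034, 0.004], [-0.034, 0.999, 0.0], [-0.004, 0.0, -1.0]]
wrist_force: [0.6, 0.1, -2.2]
gripper_width: 0.382
gripper_force: 30.0
```

Run:
```python
from h import *
p,d=cams.capture("scene");t,_=cams.capture("top")
cv2.imwrite("pics/g5.png",np.hstack([cv2.resize(p[120:280,180:340],(400,400)),cv2.resize(t[100:300,60:360],(400,267))[:,:].repeat(1,0) if 0 else cv2.resize(t[100:300,60:360],(400,400))]))
```

```text
(no output)
```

View pics/g5.png

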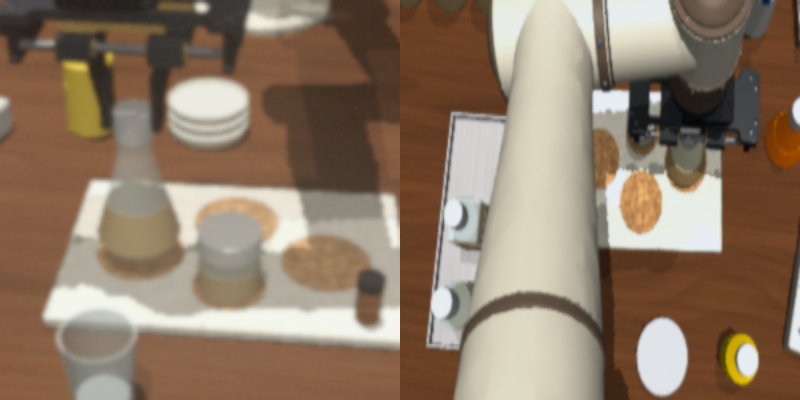

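{"fn": "play_rows", "kwargs": {
  "commands": "0 0 0.5 0 0 0;0 0 0.7 0 0 0;0 0.2 0.6 0 0 0;0 0.5 0.5 0 0 0;-0.1 0.8 0 0 0 0;-0.1 0.9 0 0 0 0;-0.1 0.9 0 0 0 0;-0.1 0.9 0 0 0 0;-0.1 0.9 0 0 0 0;-0.1 0.9 0 0 0 0;-0.1 0.9 0 0 0 0;-0.1 0.9 0 0 0 0;-0.1 0.9 0 0 0 0;-0.04 0.9 0 0 0 0;0 0.9 0 0 0 0;0 0.9 0 0 0 0;0 0.8 0 0 0 0;0 0.5 0 0 0 0;0 0.23 0 0 0 0;0 0 0 0 0 0"
}}

```text
time_s: 24.85
tcp_pos: [0.5824, 0.3444, 0.1892]
ee_rot: [[-0.999, -0.034, -0.001], [-0.034, 0.999, -0.001], [0.001, -0.001, -1.0]]
wrist_force: [-0.6, -0.6, -1.9]
gripper_width: 0.383
gripper_force: 30.0
```

{"fn": "play_rows", "kwargs": {
  "commands": "0 0 -0.4 0 0 0;0 0 -0.7 0 0 0;0 0 -0.7 0 0 0;0 0 -0.6 0 0 0;0 0 -0.3 0 0 0;0 0 -0.1 0 0 0;0 0 0 0 0 0;0 0 0 0 0 0"
}}

```text
time_s: 25.65
tcp_pos: [0.5834, 0.3443, 0.1069]
ee_rot: [[-0.999, -0.033, 0.002], [-0.033, 0.999, 0.001], [-0.002, 0.001, -1.0]]
wrist_force: [-0.2, -0.9, -1.7]
gripper_width: 0.384
gripper_force: 30.0
```

Touchdown is expected at TCP z ≈ .093.

{"fn": "play_rows", "kwargs": {
  "commands": "0 0 -0.15 0 0 0;0 0 -0.12 0 0 0;0 0 -0.07 0 0 0;0 0 -0.04 0 0 0;0 0 -0.03 0 0 0;0 0 -0.03 0 0 0;0 0 0 0 0 0;0 0 0 0 0 0"
}}

```text
time_s: 26.45
tcp_pos: [0.583, 0.3441, 0.0937]
ee_rot: [[-0.999, -0.034, 0.001], [-0.034, 0.999, 0.0], [-0.001, 0.0, -1.0]]
wrist_force: [-1.4, -1.7, 5.7]
gripper_width: 0.383
gripper_force: 30.0
```

{"fn": "play_rows", "kwargs": {
  "commands": "0 0 0 0 0 0;0 0 0 0 0 0;0 0 0 0 0 0;0 0 0 0 0 0;0 0 0 0 0 0;0 0 0.3 0 0 0;0 0 0.8 0 0 0;0 0 0.9 0 0 0;0 0 0.8 0 0 0;0.1 -0.4 0 0 0 0;0.2 -0.8 0 0 0 0;0.2 -0.9 0 0 0 0;0.2 -0.9 0 0 0 0;0.2 -0.9 0 0 0 0;0.2 -0.9 0 0 0 0;0.2 -0.9 0 0 0 0;0.2 -0.9 0 0 0 0;0.2 -0.9 0 0 0 0;0.2 -0.8 0 0 0 0;0.17 -0.8 0 0 0 0",
  "grip": 56
}}

```text
time_s: 28.45
tcp_pos: [0.6446, 0.0695, 0.1763]
ee_rot: [[-0.999, -0.033, -0.001], [-0.033, 0.999, -0.0], [0.001, -0.0, -1.0]]
wrist_force: [-0.4, -0.5, 0.7]
gripper_width: 0.652
gripper_force: 0.0
```

{"fn": "play_rows", "kwargs": {
  "commands": "0 -0.5 0 0 0 0;0 -0.3 0 0 0 0;0 0 0 0 0 0;0 0 -0.5 0 0 0;0 0 -0.8 0 0 0;0 0 -0.7 0 0 0;0 0 0 0 0 0;0 0 0 0 0 0",
  "grip": 80
}}

```text
time_s: 29.25
tcp_pos: [0.6449, 0.0479, 0.1169]
ee_rot: [[-0.999, -0.035, 0.0], [-0.035, 0.999, -0.0], [-0.0, -0.0, -1.0]]
wrist_force: [0.6, 0.2, -0.2]
gripper_width: 0.92
gripper_force: 0.0
```

Run:
```python
from h import *
p,d=cams.capture("scene");S=cloud("scene",d)
m=blob(S,p,.115,.16,(.3,.68,.25,.42));n,l,st,c=cv2.connectedComponentsWithStats(m.astype(np.uint8))
for k in range(1,n):
  if st[k,4]>15: print("cap",c[k].round(),S[l==k].mean(0).round(3),S[l==k][:,2].max().round(3))
m=blob(S,p,.068,.08,(.6,.7,0,.09));q=S[m];print("jar lid top",len(q),cv2.minEnclosingCircle(q[:,:2].astype(np.float32)),q[:,2].mean())
cv2.imwrite("pics/g6.png",cv2.resize(p[100:280,210:470],None,fx=3,fy=3,interpolation=2))
```

```text
cap [405. 142.] [0.4   0.335 0.133] 0.145
cap [413. 165.] [0.496 0.34  0.126] 0.133
cap [422. 187.] [0.591 0.341 0.129] 0.137
jar lid top 364 ((0.6470259428024292, 0.04259913042187691), 0.02863517589867115) 0.07263560319155805
```

View pics/g6.png

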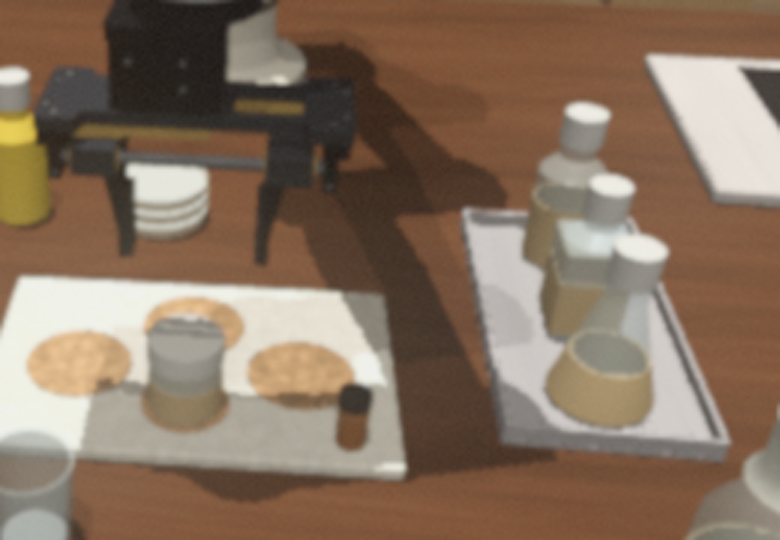

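All three vessels stand in the tray, upright and evenly spaced, and the jar hasn't moved. I'm lowering onto the jar.

{"fn": "play_rows", "kwargs": {
  "commands": "0.03 -0.13 -0.4 0 0 0;0 0 -0.7 0 0 0;0 0 -0.7 0 0 0;0 0 -0.5 0 0 0;0 0 -0.3 0 0 0;0 0 -0.16 0 0 0;0 0 0 0 0 0"
}}

```text
time_s: 30.0
tcp_pos: [0.6457, 0.0432, 0.0336]
ee_rot: [[-0.999, -0.033, -0.0], [-0.033, 0.999, -0.0], [0.0, -0.0, -1.0]]
wrist_force: [-1.2, -0.1, -0.5]
gripper_width: 0.92
gripper_force: 0.0
```

{"fn": "play_rows", "kwargs": {
  "commands": "0 0 0 0 0 0;0 0 0 0 0 0;0 0 0 0 0 0;0 0 0 0 0 0;0 0 0 0 0 0;0 0 0 0 0 0;0 0 0 0 0 0;0 0 0 0 0 0;0 0 0.05 0 0 0;0 0 0.1 0 0 0;0 0 0.2 0 0 0;0 0 0.3 0 0 0;0 0 0 0 0 0",
  "grip": 35
}}

```text
time_s: 31.3
tcp_pos: [0.6469, 0.0435, 0.0551]
ee_rot: [[-0.999, -0.034, 0.003], [-0.034, 0.999, 0.001], [-0.003, 0.0, -1.0]]
wrist_force: [0.4, 0.6, -2.7]
gripper_width: 0.638
gripper_force: 30.0
```

Run:
```python
from h import *
p,d=cams.capture("scene")
cv2.imwrite("pics/g7.png",cv2.resize(p[140:270,200:340],None,fx=4,fy=4,interpolation=2))
```

```text
(no output)
```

View pics/g7.png

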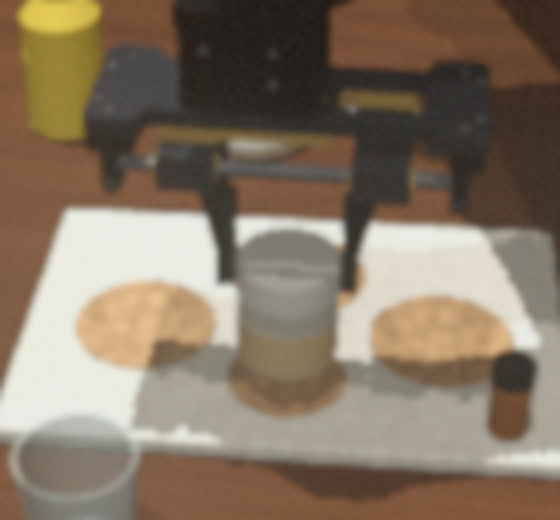

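{"fn": "play_rows", "kwargs": {
  "commands": "0 0 0.5 0 0 0;0 0 0.8 0 0 0;0 0 0.9 0 0 0;0 0 0.9 0 0 0;-0.1 -0.2 0.8 0 0 0;-0.2 -0.5 0.6 0 0 0;-0.3 -0.8 0.3 0 0 0;-0.4 -0.9 0 0 0 0;-0.4 -0.9 0 0 0 0;-0.4 -0.9 0 0 0 0;-0.4 -0.9 0 0 0 0;-0.4 -0.9 0 0 0 0;-0.4 -0.9 0 0 0 0;-0.4 -0.9 0 0 0 0;-0.4 -0.9 0 0 0 0;-0.3 -0.9 0 0 0 0;-0.3 -0.9 0 0 0 0;-0.3 -0.9 0 0 0 0;-0.2 -0.7 0 0 0 0;-0.1 -0.4 0 0 0 0"
}}

```text
time_s: 33.35
tcp_pos: [0.4947, -0.333, 0.197]
ee_rot: [[-1.0, -0.032, -0.0], [-0.032, 1.0, 0.0], [0.0, 0.0, -1.0]]
wrist_force: [-0.3, 0.7, -1.5]
gripper_width: 0.629
gripper_force: 30.0
```

{"fn": "play_rows", "kwargs": {
  "commands": "0 -0.2 0 0 0 0;0 0 0 0 0 0;0 0 0 0 0 0;0 0 0 0 0 0"
}}

```text
time_s: 33.75
tcp_pos: [0.496, -0.3369, 0.1973]
ee_rot: [[-0.999, -0.034, 0.0], [-0.034, 0.999, 0.0], [-0.0, 0.0, -1.0]]
wrist_force: [0.4, -0.5, -1.8]
gripper_width: 0.637
gripper_force: 30.0
```

{"fn": "play_rows", "kwargs": {
  "commands": "0 -0.17 -0.3 0 0 0;0 0 -0.6 0 0 0;0 0 -0.8 0 0 0;0 0 -0.8 0 0 0;0 0 -0.6 0 0 0;0 0 -0.4 0 0 0;0 0 -0.2 0 0 0;0 0 -0.1 0 0 0;0 0 0 0 0 0;0 0 0 0 0 0"
}}

```text
time_s: 34.75
tcp_pos: [0.4963, -0.3431, 0.0842]
ee_rot: [[-0.999, -0.034, 0.002], [-0.034, 0.999, -0.001], [-0.002, -0.001, -1.0]]
wrist_force: [0.1, -0.3, -3.0]
gripper_width: 0.633
gripper_force: 30.0
```

{"fn": "play_rows", "kwargs": {
  "commands": "0 0 -0.05 0 0 0;0 0 -0.04 0 0 0;0 0 -0.03 0 0 0;0 0 -0.03 0 0 0;0 0 0 0 0 0;0 0 0 0 0 0"
}}

```text
time_s: 35.35
tcp_pos: [0.4957, -0.3429, 0.0788]
ee_rot: [[-0.999, -0.033, -0.0], [-0.033, 0.999, -0.0], [0.0, -0.0, -1.0]]
wrist_force: [0.1, -0.1, -1.0]
gripper_width: 0.633
gripper_force: 30.0
```

{"fn": "play_rows", "kwargs": {
  "commands": "0 0 -0.03 0 0 0;0 0 -0.03 0 0 0;0 0 0 0 0 0;0 0 0 0 0 0"
}}

```text
time_s: 35.75
tcp_pos: [0.4957, -0.3429, 0.0773]
ee_rot: [[-0.999, -0.033, 0.0], [-0.033, 0.999, -0.0], [-0.0, -0.0, -1.0]]
wrist_force: [-0.2, 0.4, 0.0]
gripper_width: 0.634
gripper_force: 30.0
```

{"fn": "play_rows", "kwargs": {
  "commands": "0 0 -0.02 0 0 0;0 0 0 0 0 0;0 0 0 0 0 0"
}}

```text
time_s: 36.05
tcp_pos: [0.4958, -0.343, 0.0772]
ee_rot: [[-0.999, -0.034, 0.001], [-0.034, 0.999, -0.0], [-0.0, -0.0, -1.0]]
wrist_force: [-1.1, 1.3, 5.1]
gripper_width: 0.636
gripper_force: 30.0
```

{"fn": "play_rows", "kwargs": {
  "commands": "0 0 0 0 0 0;0 0 0 0 0 0;0 0 0 0 0 0;0 0 0 0 0 0;0 0 0 0 0 0;0 0 0 0 0 0;0 0 0.3 0 0 0;0 0 0.8 0 0 0;0 0 0.9 0 0 0;0 0 0.9 0 0 0;0 0 0.9 0 0 0;0 0 0.3 0 0 0;0.2 0.4 0 0 0 0;0.2 0.9 0 0 0 0;0.2 0.9 0 0 0 0;0.2 0.9 0 0 0 0;0.2 0.9 0 0 0 0;0.2 0.9 0 0 0 0;0 0 0 0 0 0",
  "grip": 80
}}

```text
time_s: 37.95
tcp_pos: [0.5314, -0.1924, 0.1975]
ee_rot: [[-0.999, -0.037, -0.003], [-0.037, 0.999, 0.001], [0.003, 0.001, -1.0]]
wrist_force: [0.5, 0.1, -0.6]
gripper_width: 0.919
gripper_force: 0.0
```

Run:
```python
from h import *
for n in("scene","top"):
  p,d=cams.capture(n);S=cloud(n,d)
  q=S[blob(S,p,.108,.125,(.44,.56,-.4,-.28))];print(n,"jar lid",len(q),[np.round(x,4) for x in cv2.minEnclosingCircle(q[:,:2].astype(np.float32))],np.percentile(q[:,2],[5,95]).round(3))
  q=S[blob(S,p,.048,.06,(.4,.6,-.45,-.25))];print("pan",[np.round(x,4) for x in cv2.minEnclosingCircle(q[:,:2].astype(np.float32))])
```

```text
scene jar lid 229 [array([ 0.499 , -0.3429]), np.float64(0.0295)] [0.11  0.117]
pan [array([ 0.4971, -0.3442]), np.float64(0.063)]
top jar lid 513 [array([ 0.4948, -0.3411]), np.float64(0.0282)] [0.113 0.119]
pan [array([ 0.4954, -0.3424]), np.float64(0.0621)]
```

The jar is within 2 mm of the pan centre. I'm going back for the flask.

{"fn": "play_rows", "kwargs": {
  "commands": "0 0.5 0 0 0 0;0.1 0.9 0 0 0 0;0.1 0.95 0 0 0 0;0.1 0.95 0 0 0 0;0.1 0.95 0 0 0 0;0.1 0.95 0 0 0 0;0.1 0.95 0 0 0 0;0.1 0.95 0 0 0 0;0.1 0.95 0 0 0 0;0.1 0.95 0 0 0 0;0.1 0.95 0 0 0 0;0.1 0.95 0 0 0 0;0.1 0.95 0 0 0 0;0.1 0.95 0 0 0 0;0.1 0.95 0 0 0 0;0.1 0.95 0 0 0 0;0.1 0.95 0 0 0 0;0.1 0.95 0 0 0 0;0 0.8 0 0 0 0;0 0.4 0 0 0 0",
  "grip": 56
}}

```text
time_s: 40.05
tcp_pos: [0.5822, 0.3396, 0.1982]
ee_rot: [[-0.999, -0.034, -0.001], [-0.034, 0.999, -0.001], [0.001, -0.001, -1.0]]
wrist_force: [0.2, -0.2, -1.6]
gripper_width: 0.641
gripper_force: 0.0
```

{"fn": "play_rows", "kwargs": {
  "commands": "0 0 0 0 0 0;0 0 0 0 0 0"
}}

```text
time_s: 40.25
tcp_pos: [0.5824, 0.3373, 0.199]
ee_rot: [[-0.999, -0.033, -0.001], [-0.033, 0.999, -0.001], [0.001, -0.001, -1.0]]
wrist_force: [-0.4, 0.7, -1.1]
gripper_width: 0.646
gripper_force: 0.0
```

{"fn": "play_rows", "kwargs": {
  "commands": "0.02 0.22 -0.3 0 0 0;0 0 -0.7 0 0 0;0 0 -0.9 0 0 0;0 0 -0.8 0 0 0;0 0 -0.5 0 0 0;0 0 -0.2 0 0 0;0 0 -0.08 0 0 0;0 0 0 0 0 0;0 0 0 0 0 0"
}}

```text
time_s: 41.15
tcp_pos: [0.5839, 0.345, 0.0961]
ee_rot: [[-0.999, -0.033, 0.002], [-0.033, 0.999, 0.001], [-0.002, 0.001, -1.0]]
wrist_force: [-0.6, -0.5, -0.4]
gripper_width: 0.642
gripper_force: 0.0
```

{"fn": "play_rows", "kwargs": {
  "commands": "0 0 0 0 0 0;0 0 0 0 0 0;0 0 0 0 0 0;0 0 0 0 0 0;0 0 0 0 0 0;0 0 0 0 0 0;0 0 0 0 0 0;0 0 0 0 0 0",
  "grip": 10
}}

```text
time_s: 41.95
tcp_pos: [0.5834, 0.3446, 0.0952]
ee_rot: [[-0.999, -0.033, 0.0], [-0.033, 0.999, -0.0], [-0.0, -0.0, -1.0]]
wrist_force: [-0.8, -1.8, 2.2]
gripper_width: 0.382
gripper_force: 30.0
```

{"fn": "play_rows", "kwargs": {
  "commands": "0 0 0.1 0 0 0;0 0 0.4 0 0 0;0 0 0.7 0 0 0;0 0 0.8 0 0 0;0 -0.2 0.7 0 0 0;0 -0.5 0.4 0 0 0;0.1 -0.8 0 0 0 0;0.1 -0.9 0 0 0 0;0.1 -0.9 0 0 0 0;0.1 -0.9 0 0 0 0;0.1 -0.9 0 0 0 0;0.1 -0.9 0 0 0 0;0.1 -0.9 0 0 0 0;0.1 -0.9 0 0 0 0;0.1 -0.9 0 0 0 0;0.1 -0.9 0 0 0 0;0 -0.9 0 0 0 0;0 -0.9 0 0 0 0;0 -0.8 0 0 0 0;0 -0.5 0 0 0 0"
}}

```text
time_s: 43.95
tcp_pos: [0.6123, -0.0385, 0.1878]
ee_rot: [[-1.0, -0.031, -0.001], [-0.031, 1.0, 0.0], [0.001, 0.0, -1.0]]
wrist_force: [-0.0, -0.1, -1.6]
gripper_width: 0.383
gripper_force: 30.0
```

{"fn": "play_rows", "kwargs": {
  "commands": "0 -0.24 0 0 0 0;0 0 0 0 0 0;0 0 -0.4 0 0 0;0 0 -0.7 0 0 0;0 0 -0.6 0 0 0;0 0 -0.4 0 0 0;0 0 -0.2 0 0 0;0 0 0 0 0 0;0 0 0 0 0 0"
}}

```text
time_s: 44.85
tcp_pos: [0.6139, -0.0432, 0.1196]
ee_rot: [[-0.999, -0.034, 0.001], [-0.034, 0.999, -0.0], [-0.001, -0.0, -1.0]]
wrist_force: [0.4, 0.1, -1.5]
gripper_width: 0.381
gripper_force: 30.0
```

{"fn": "play_rows", "kwargs": {
  "commands": "-0.1 0 -0.15 0 0 0;0 -0.02 -0.15 0 0 0;0 0 -0.1 0 0 0;0 0 -0.06 0 0 0;0 0 -0.03 0 0 0;0 0 -0.03 0 0 0;0 0 0 0 0 0;0 0 0 0 0 0"
}}

```text
time_s: 45.65
tcp_pos: [0.6103, -0.0441, 0.1034]
ee_rot: [[-0.999, -0.033, 0.0], [-0.033, 0.999, 0.0], [-0.0, 0.0, -1.0]]
wrist_force: [0.7, 0.1, -2.1]
gripper_width: 0.38
gripper_force: 30.0
```

{"fn": "play_rows", "kwargs": {
  "commands": "0 0 -0.03 0 0 0;0 0 -0.03 0 0 0;0 0 0 0 0 0;0 0 0 0 0 0"
}}

```text
time_s: 46.05
tcp_pos: [0.611, -0.0443, 0.1031]
ee_rot: [[-0.999, -0.034, 0.002], [-0.034, 0.999, -0.0], [-0.002, -0.001, -1.0]]
wrist_force: [-1.2, -1.4, 6.3]
gripper_width: 0.375
gripper_force: 30.0
```

{"fn": "play_rows", "kwargs": {
  "commands": "0 0 0 0 0 0;0 0 0 0 0 0;0 0 0 0 0 0;0 0 0 0 0 0;0 0 0 0 0 0;0 0 0.3 0 0 0;0 0 0.9 0 0 0;0 0 0.9 0 0 0;0 0 0.9 0 0 0;-0.3 0.4 0 0 0 0;-0.5 0.8 0 0 0 0;-0.5 0.9 0 0 0 0;-0.5 0.9 0 0 0 0;-0.5 0.9 0 0 0 0;-0.5 0.9 0 0 0 0;-0.5 0.9 0 0 0 0;-0.5 0.9 0 0 0 0;-0.5 0.9 0 0 0 0;-0.5 0.9 0 0 0 0;-0.5 0.9 0 0 0 0",
  "grip": 56
}}

```text
time_s: 48.05
tcp_pos: [0.4501, 0.236, 0.1918]
ee_rot: [[-0.999, -0.034, 0.0], [-0.034, 0.999, 0.0], [-0.0, 0.0, -1.0]]
wrist_force: [0.7, -0.1, -0.1]
gripper_width: 0.643
gripper_force: 0.0
```

{"fn": "play_rows", "kwargs": {
  "commands": "-0.5 0.8 0 0 0 0;-0.5 0.9 0 0 0 0;-0.5 0.9 0 0 0 0;-0.4 0.6 0 0 0 0;-0.17 0.26 0 0 0 0;0 0 0 0 0 0;0 0 0 0 0 0"
}}

```text
time_s: 48.75
tcp_pos: [0.3892, 0.3382, 0.1915]
ee_rot: [[-0.999, -0.033, -0.0], [-0.033, 0.999, -0.0], [0.0, -0.0, -1.0]]
wrist_force: [0.0, -1.0, 0.4]
gripper_width: 0.642
gripper_force: 0.0
```

Next, down 0.0913 (3.04 units) and grip.

{"fn": "play_rows", "kwargs": {
  "commands": "0.02 0 -0.3 0 0 0;0 0 -0.7 0 0 0;0 0 -0.8 0 0 0;0 0 -0.7 0 0 0;0 0 -0.35 0 0 0;0 0 -0.15 0 0 0;0 0 -0.04 0 0 0;0 0 0 0 0 0;0 0 0 0 0 0"
}}

```text
time_s: 49.65
tcp_pos: [0.3902, 0.3392, 0.1012]
ee_rot: [[-0.999, -0.033, 0.001], [-0.033, 0.999, 0.002], [-0.001, 0.002, -1.0]]
wrist_force: [-0.1, -0.4, -1.3]
gripper_width: 0.64
gripper_force: 0.0
```

{"fn": "play_rows", "kwargs": {
  "commands": "0 0 0 0 0 0;0 0 0 0 0 0;0 0 0 0 0 0;0 0 0 0 0 0;0 0 0 0 0 0;0 0 0 0 0 0;0 0 0 0 0 0;0 0 0 0 0 0",
  "grip": 10
}}

```text
time_s: 50.45
tcp_pos: [0.3898, 0.3386, 0.1005]
ee_rot: [[-0.999, -0.033, 0.0], [-0.033, 0.999, -0.0], [-0.0, -0.0, -1.0]]
wrist_force: [0.4, -1.4, 1.7]
gripper_width: 0.382
gripper_force: 30.0
```

{"fn": "play_rows", "kwargs": {
  "commands": "0 0 0.1 0 0 0;0 0 0.4 0 0 0;0 0 0.7 0 0 0;0 0 0.8 0 0 0;0 -0.2 0.7 0 0 0;0.1 -0.5 0.3 0 0 0;0.4 -0.8 0 0 0 0;0.5 -0.9 0 0 0 0;0.5 -0.9 0 0 0 0;0.5 -0.9 0 0 0 0;0.5 -0.9 0 0 0 0;0.5 -0.9 0 0 0 0;0.5 -0.9 0 0 0 0;0.5 -0.9 0 0 0 0;0.5 -0.9 0 0 0 0;0.5 -0.7 0 0 0 0;0.3 -0.4 0 0 0 0;0.05 -0.2 0 0 0 0;0 0 0 0 0 0;0 0 0 0 0 0"
}}

```text
time_s: 52.45
tcp_pos: [0.5496, 0.0392, 0.1902]
ee_rot: [[-0.999, -0.034, -0.001], [-0.034, 0.999, 0.0], [0.001, 0.0, -1.0]]
wrist_force: [-0.7, 0.5, -2.4]
gripper_width: 0.382
gripper_force: 30.0
```

{"fn": "play_rows", "kwargs": {
  "commands": "0.02 0 -0.4 0 0 0;0 0 -0.7 0 0 0;0 0 -0.6 0 0 0;0 0 -0.4 0 0 0;0 0 -0.25 0 0 0;0 0 -0.1 0 0 0;0 0 -0.05 0 0 0;0 0 0 0 0 0;0 0 0 0 0 0"
}}

```text
time_s: 53.35
tcp_pos: [0.5513, 0.0388, 0.116]
ee_rot: [[-0.999, -0.033, 0.001], [-0.033, 0.999, 0.0], [-0.001, 0.0, -1.0]]
wrist_force: [0.2, 0.5, -2.3]
gripper_width: 0.383
gripper_force: 30.0
```

{"fn": "play_rows", "kwargs": {
  "commands": "0 0 -0.05 0 0 0;0 0 -0.04 0 0 0;0 0 -0.03 0 0 0;0 0 -0.03 0 0 0;0 0 0 0 0 0;0 0 0 0 0 0"
}}

```text
time_s: 53.95
tcp_pos: [0.5508, 0.0387, 0.1108]
ee_rot: [[-0.999, -0.033, -0.0], [-0.033, 0.999, -0.0], [0.0, -0.0, -1.0]]
wrist_force: [0.1, -0.2, -3.0]
gripper_width: 0.384
gripper_force: 30.0
```

{"fn": "play_rows", "kwargs": {
  "commands": "0 0 -0.03 0 0 0;0 0 -0.03 0 0 0;0 0 -0.03 0 0 0;0 0 0 0 0 0;0 0 0 0 0 0"
}}

```text
time_s: 54.45
tcp_pos: [0.5511, 0.0387, 0.1085]
ee_rot: [[-0.999, -0.033, 0.001], [-0.033, 0.999, 0.0], [-0.001, -0.0, -1.0]]
wrist_force: [-0.6, 1.0, 0.8]
gripper_width: 0.386
gripper_force: 30.0
```

{"fn": "play_rows", "kwargs": {
  "commands": "0 0 0 0 0 0;0 0 0 0 0 0;0 0 0 0 0 0;0 0 0 0 0 0;0 0 0 0 0 0;0 0 0.3 0 0 0;0 0 0.9 0 0 0;0 0 0.9 0 0 0;0 0 0.7 0 0 0;-0.1 0.4 0 0 0 0;-0.2 0.8 0 0 0 0;-0.2 0.9 0 0 0 0;-0.2 0.9 0 0 0 0;-0.2 0.9 0 0 0 0;-0.2 0.9 0 0 0 0;-0.2 0.9 0 0 0 0;-0.2 0.9 0 0 0 0;-0.2 0.9 0 0 0 0;-0.2 0.9 0 0 0 0;-0.2 0.9 0 0 0 0",
  "grip": 56
}}

```text
time_s: 56.45
tcp_pos: [0.4868, 0.319, 0.1917]
ee_rot: [[-0.999, -0.034, -0.001], [-0.034, 0.999, -0.0], [0.001, -0.0, -1.0]]
wrist_force: [-0.1, 0.1, -0.6]
gripper_width: 0.644
gripper_force: 0.0
```

{"fn": "play_rows", "kwargs": {
  "commands": "0 0.6 0 0 0 0;0 0.24 0 0 0 0;0 0 0 0 0 0;0 0 0 0 0 0;0 0 -0.4 0 0 0;0 0 -0.6 0 0 0;0 0 0 0 0 0"
}}

```text
time_s: 57.15
tcp_pos: [0.4864, 0.3406, 0.159]
ee_rot: [[-0.999, -0.032, -0.005], [-0.031, 0.999, -0.004], [0.005, -0.004, -1.0]]
wrist_force: [0.4, -1.1, -0.1]
gripper_width: 0.646
gripper_force: 0.0
```

{"fn": "play_rows", "kwargs": {
  "commands": "0 0 -0.5 0 0 0;0 0 -0.8 0 0 0;0 0 -0.6 0 0 0;0 0 -0.3 0 0 0;0 0 -0.15 0 0 0;0 0 -0.05 0 0 0;0 0 0 0 0 0;0 0 0 0 0 0"
}}

```text
time_s: 57.95
tcp_pos: [0.4883, 0.3433, 0.0911]
ee_rot: [[-0.999, -0.033, 0.001], [-0.033, 0.999, 0.001], [-0.001, 0.001, -1.0]]
wrist_force: [-0.4, 0.3, 0.7]
gripper_width: 0.646
gripper_force: 0.0
```

{"fn": "play_rows", "kwargs": {
  "commands": "0 0 0 0 0 0;0 0 0 0 0 0;0 0 0 0 0 0;0 0 0 0 0 0;0 0 0 0 0 0;0 0 0 0 0 0;0 0 0 0 0 0;0 0 0 0 0 0",
  "grip": 10
}}

```text
time_s: 58.75
tcp_pos: [0.4879, 0.3428, 0.0902]
ee_rot: [[-0.999, -0.033, -0.0], [-0.033, 0.999, -0.0], [0.0, -0.0, -1.0]]
wrist_force: [0.7, -0.7, 1.1]
gripper_width: 0.358
gripper_force: 30.0
```

{"fn": "play_rows", "kwargs": {
  "commands": "0 0 0.1 0 0 0;0 0 0.4 0 0 0;0 0 0.7 0 0 0;0 0 0.8 0 0 0;0 -0.2 0.6 0 0 0;0.2 -0.5 0.3 0 0 0;0.4 -0.8 0 0 0 0;0.5 -0.9 0 0 0 0;0.5 -0.9 0 0 0 0;0.5 -0.9 0 0 0 0;0.5 -0.9 0 0 0 0;0.5 -0.9 0 0 0 0;0.4 -0.7 0 0 0 0;0.2 -0.4 0 0 0 0;0.02 -0.09 0 0 0 0;0 0 0 0 0 0;0 0 0 0 0 0"
}}

```text
time_s: 60.45
tcp_pos: [0.5989, 0.1279, 0.1771]
ee_rot: [[-0.999, -0.034, -0.0], [-0.034, 0.999, 0.0], [0.0, 0.0, -1.0]]
wrist_force: [0.5, -0.6, -3.2]
gripper_width: 0.359
gripper_force: 30.0
```

.1771 → .103 is -2.45 units.

{"fn": "play_rows", "kwargs": {
  "commands": "0.02 -0.03 -0.4 0 0 0;0 0 -0.7 0 0 0;0 0 -0.6 0 0 0;0 0 -0.4 0 0 0;0 0 -0.2 0 0 0;0 0 -0.1 0 0 0;0 0 0 0 0 0;0 0 0 0 0 0"
}}

```text
time_s: 61.25
tcp_pos: [0.6006, 0.1266, 0.106]
ee_rot: [[-0.999, -0.034, 0.002], [-0.034, 0.999, 0.001], [-0.002, 0.0, -1.0]]
wrist_force: [-1.0, 0.0, -2.4]
gripper_width: 0.359
gripper_force: 30.0
```

{"fn": "play_rows", "kwargs": {
  "commands": "0 0 -0.05 0 0 0;0 0 -0.04 0 0 0;0 0 -0.03 0 0 0;0 0 -0.03 0 0 0;0 0 0 0 0 0;0 0 0 0 0 0"
}}

```text
time_s: 61.85
tcp_pos: [0.6001, 0.1263, 0.1006]
ee_rot: [[-0.999, -0.033, -0.0], [-0.033, 0.999, -0.0], [0.0, -0.0, -1.0]]
wrist_force: [-0.2, 0.3, -2.3]
gripper_width: 0.359
gripper_force: 30.0
```

{"fn": "play_rows", "kwargs": {
  "commands": "0 0 -0.03 0 0 0;0 0 -0.03 0 0 0;0 0 -0.03 0 0 0;0 0 0 0 0 0;0 0 0 0 0 0"
}}

```text
time_s: 62.35
tcp_pos: [0.6002, 0.1263, 0.0983]
ee_rot: [[-0.999, -0.033, 0.0], [-0.033, 0.999, -0.0], [-0.0, -0.0, -1.0]]
wrist_force: [-0.8, 0.0, -0.6]
gripper_width: 0.362
gripper_force: 30.0
```

It has touched down. I'll settle it, release and back off high.

{"fn": "play_rows", "kwargs": {
  "commands": "0 0 -0.02 0 0 0;0 0 0 0 0 0;0 0 0 0 0 0"
}}

```text
time_s: 62.65
tcp_pos: [0.6005, 0.1263, 0.0982]
ee_rot: [[-0.999, -0.034, 0.001], [-0.034, 0.999, 0.0], [-0.001, -0.0, -1.0]]
wrist_force: [-1.4, -1.1, 4.9]
gripper_width: 0.36
gripper_force: 30.0
```

{"fn": "play_rows", "kwargs": {
  "commands": "0 0 0 0 0 0;0 0 0 0 0 0;0 0 0 0 0 0;0 0 0 0 0 0;0 0 0 0 0 0;0 0 0.3 0 0 0;0 0 0.9 0 0 0;0 0 0.9 0 0 0;0 0 0.9 0 0 0;-0.3 0.5 0.3 0 0 0;-0.3 0.9 0 0 0 0;-0.3 0.9 0 0 0 0;-0.3 0.9 0 0 0 0;-0.3 0.9 0 0 0 0;-0.3 0.9 0 0 0 0;-0.3 0.9 0 0 0 0;-0.3 0.6 0 0 0 0;0 0 0 0 0 0;0 0 0 0 0 0;0 0 0 0 0 0",
  "grip": 56
}}

```text
time_s: 64.65
tcp_pos: [0.5279, 0.3208, 0.1962]
ee_rot: [[-0.999, -0.033, -0.0], [-0.033, 0.999, -0.0], [0.0, -0.0, -1.0]]
wrist_force: [0.5, -0.4, -0.5]
gripper_width: 0.643
gripper_force: 0.0
```

Run:
```python
from h import *
p0=cv2.imread("pics/scene0.png");S0=cloud("scene",np.load("pics/scene0.npy"))
p,d=cams.capture("scene");S=cloud("scene",d)
for nm,c in(("square",(.6,.127)),("bottle",(.55,.039)),("flask",(.61,-.043))):
  for W in(S0,S):
    q=W[blob(W,p,.117,.16,(c[0]-.03,c[0]+.035,c[1]-.03,c[1]+.03))];print(nm,len(q),q.mean(0).round(4),q[:,2].max().round(3))
q=S[blob(S,p,.108,.125,(.44,.56,-.4,-.28))];print("jar",q.mean(0).round(3))
cv2.imwrite("pics/end.png",p)
```

```text
square 227 [0.6088 0.1254 0.1324] 0.141
square 227 [0.6087 0.1256 0.1324] 0.14
bottle 259 [0.5607 0.0379 0.1401] 0.152
bottle 266 [0.5603 0.0382 0.1401] 0.153
flask 263 [ 0.6199 -0.0424  0.1346] 0.145
flask 264 [ 0.6182 -0.0428  0.1346] 0.145
jar [ 0.502 -0.339  0.115]
```

View pics/end.png

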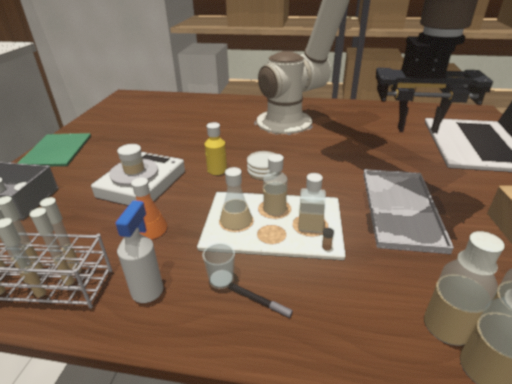

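All three vessels are back within 2 mm of where they started: flask (235,205), bottle (275,190) and square bottle (313,208). The jar is on the pan at (131,162), and the vial, dishes and beaker look undisturbed.

```bash
python3 -c "
from station import r
print(r.finish_job())"
```

```text
the job is handed in; nothing more can be done
None
```

The job is handed in at about 65 s: by my last camera check the jar stands within 2 mm of the pan's centre, all three tall vessels are upright within 2 mm of where they started, and the bystanders look undisturbed; the hand-in returned no verdict.

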